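# Wedge the kitting turntable's brake

### The job

Lock the kitting turntable: pick up the white nylon wedge, start its thin end in the slot between the aluminium fence and the steel brake shoe, straight side along the fence. Then tap or push gently on its thick end (no more than about 20 N) until it stops going forward because the shoe bears fully on the turntable's rim, and let go. Leave it flat in the slot, and the parts on the turntable undisturbed.

Things in the scene. Friction and masses are not known exactly. Their poses are not given: they have to be found in the camera images.
- wedge: White nylon wedge, 40 to 85 g, flat on the mat: 100 mm long (x), 24 mm high. From above: straight side at y = -14 mm; sloping side from y = +14 at the heel (x = -50, 28 mm thick) to y = -6 at the nose (x = +50, 8 mm thick), taper 1 in 5. Origin mid-length on its underside; +x to the nose, z up. Right in the slot, its x runs along the station's x, straight side along the fence.
- wedge_tab (a point): Centre of the top of the wedge's upright grip tab, near the heel: at x = -36, y = -2, z = 56 mm of the wedge. The tab is 24 mm long (wedge x), 16 mm thick (wedge y) and stands from z = 24 to 56 mm.
- wedge_nose (a point): Middle of the wedge's thin nose face: at x = +50, y = -10, z = 12 mm of the wedge.
- station: Fixed station of a gray turntable (280 mm across, top 27 mm above the mat, centre at x = 35, y = 182 mm; it turns stiffly). Origin: at the mouth of the wedge slot, on the mat, whose top is 3 mm above the work surface; +x runs into the slot, +y to the turntable, z up. The slot is open above and at both ends; the mat is its floor. Fence on its right (-y), shoe on its left.
- fence_mark (a point): Point on the station at x = 0, y = -9, z = 22 mm: where the top edge of the fence's face nominally starts. The aluminium fence is 22 mm high, 22 thick, 120 long (x = 0 to 120) with a 45 degree lead-in corner reaching back to x = -10. It is bolted down separately: its real face lies up to 4 mm either side (y) of this mark, unreported.
- slot_seat (a point): Point on the station at x = 65, y = -5, z = 12 mm, about where the nose stops. With the shoe at rest the slot's mouth is 15 mm wide (11 to 19). The wedge starts to push the shoe with its nose some 35 mm (15 to 55) past the mouth and stops at some 65 mm (45 to 85), by the fence's setting; the heel then stands 15 to 55 mm out of the mouth.
- shoe_pad (a point): Pad on the back of the sprung steel shoe (22 mm high): station x = 35, y = 36, z = 16 mm at rest. Its face slopes from y = +6 at x = 0 to y = -4 at x = 50, with a 45 degree lead-in. It slides along y only and stops on the rim at 6 mm (y = 42). Spring 1.6 to 6.4 N; friction keeps the wedge in. Pushing the wedge takes up to about 6 to 12 N before the stop, then rises steeply.
- buzzer: Bystander on the turntable: black round plastic buzzer, 30 mm across, 16 mm high. Origin under its centre.
- spreader: Bystander on the turntable: copper heat spreader plate 36 x 36 mm, 6 mm high. Origin under its centre.
- dip_socket: Bystander on the turntable: purple plastic DIP socket, 42 x 21 mm, 8 mm high, open in the middle. Origin under its centre.
- crystal: Bystander on the turntable: silver crystal oscillator can, 24 x 15 mm, 11 mm high. Origin under its centre.
Things that resemble listed ones, but are neither listed nor needed, are in the scene too. Of the things like the wedge, leave any that is black; of the rest the smaller one is meant.

How it is judged:
On the way, in this order (a step that is already met when the one before it is completed fails the run):
1. the wedge's nose is started in the slot, at least 5 mm past the mouth, the wedge down on the mat and in line with the slot (x of wedge_nose in the frame of station above 0.005 m and y of wedge_nose in the frame of station between -0.015 and 0.012 m and z of wedge_nose in the frame of station below 0.017 m and angle between the x axis of wedge and the x axis of station, either way round below 0.2 rad), for 0.1 s.
2. the wedge has driven the brake shoe against the turntable's rim (y of shoe_pad in the frame of station above 0.0416 m and x of wedge_nose in the frame of station above 0.035 m), for 0.2 s.
At the end, for the whole second after the job is handed in: The wedge sits in the slot by itself, flat on the mat (within 5 mm and 0.1 rad), in line with the slot (0.1 rad), nose more than 35 mm past the mouth, at rest, and holds the brake shoe against the rim: at least 5.6 of its 6 mm of travel, with some force left between wedge and shoe (over 2 N) (all of step 2 and z of wedge_nose in the frame of station below 0.017 m and angle between wedge's own z axis and vertical below 0.1 rad and angle between the x axis of wedge and the x axis of station, either way round below 0.1 rad and linear speed of wedge below 0.01 m/s and contact force between wedge and station above 2 N); the robot touches nothing.
It fails at once if the wedge is driven too hard: it presses on the brake shoe or station with more than 28 N (contact force between wedge and station above 28 N).
It fails at once if a part on the turntable is disturbed (moved more than 15 mm) (distance of any of buzzer, spreader, dip_socket, crystal from where it was at the start of the episode above 0.015 m).
It also fails if it takes over 51 s, if anything falls off the work surface, if the arm or the gripper's body presses on something with over 40 N, if the wrist force passes 120 N, or if a joint passes its speed limit or range.

### The arm

A 6-joint arm with a two-finger parallel gripper is mounted at the origin on the work surface. World frame = base frame: x ahead of the robot, y to its left, z up, the work surface at z = 0. Lengths are in m, angles in rad, forces in N, time in s.
With the tool pointing down it reaches from about 0.275 to 1 m from the base axis. Payload 8.4 kg.
Tool frame: the origin (TCP) lies midway between the tips of the shut fingers; the grasp point (between the pads) lies 19 mm behind it; z points along the fingers, y is the direction in which the jaws open and shut (so a half turn about z gives the same grasp; the last joint's range is limited). The gripper opens to 85 mm and grips with 20 to 120 N. Pads are 22 mm wide; open, the fingers measure 114 mm over their backs; the gripper's body (76 mm by 85 mm) begins 54 mm behind the grasp point. The pads swing forward as they close: fully open they stand 13 mm farther back than shut.
Start: joints at [1.138, 0.353, 1.633, -0, 1.155, -0.002], TCP at [0.261, 0.568, 0.231] pointing down, gripper open.
Joint ranges: [-2.63, 2.63], [-0.92, 2.1], [0.06, 2.66], [-1.3, 4.44], [0, 2.69], [-3.02, 3.02]. Speed limits (rad/s): [2.22, 2.22, 2.79, 3.14, 3.14, 3.14].

### API

Orientations are given as a unit quaternion [x, y, z, w].
In Python, from plant import sensors, viewer, manip gives the robot as it stands.
- The arm moves only by the shell command python3 -m pendant 'ROWS' [FORCE]. ROWS is JSON, a list of rows, each a list of 7 numbers: the turn, a rotation vector about the tool's x, y, z in degrees, then the shift along the tool's x, y, z in m, then the opening in per cent of the stroke, from 0 (shut) to 100 (fully open). In form: [[rx, ry, rz, tx, ty, tz, jaw], ...]. A call has 1 to 20 rows; each row is the pose to reach, as a shift and turn from the pose measured when the call began, along the tool's axes at that moment; what a row does not reach only later rows make up. A row lasts 1/10 s, in which the tool goes at most 50 mm and 8.59 degrees, less where a joint would pass 70% of its speed; a pose out of reach is approached as far as the arm can. A call with a gripper value outside its range is refused whole. The fingers move at their own pace and stop on an object; FORCE is the grip in N (left out, the last holds). Time passes only in rows, so rows that repeat a pose let the fingers close. It gives the time, the measured TCP pose, the force and the opening at its end, in the units of the state.
- sensors.get_obs(): the state, without advancing time (a new reading comes with each control period).
- viewer.grab_frame(name): name is "side" or "top" or "wrist"; returns the picture (480x640x3 uint8, red, green, blue); there is no depth.
- viewer.camera_params(name): a dict with "fovy" (degrees; the focal length in pixels is half the picture's height over the tangent of half this angle, whatever the lens; pixels are square), "cx", "cy" (the principal point, pixels), "extrinsics" (4x4, takes a point from camera to world coordinates); the wrist camera has in their place "mount" (4x4, takes a point from camera to tool coordinates, whose origin is the TCP and whose axes are the flange's). Camera axes: x right, y down, z forward; pixel columns grow to the right and rows downward; lengths in m; the calibration is good to about 2 mm. A picture is of the moment at which its call begins: read the wrist's pose just before it. camera_params takes no time and is no camera call.
- manip.finish_job(): hands the job in, once; it reports no verdict.
The state is a dict: "time_s": time; "joints": joint angles; "qd": joint speeds; "tau": joint torques, N m; "tool_pos": TCP position; "eef_rot": TCP orientation; "ft_force": force on the tool from outside, world axes, zero at the start; "wrist_torque": the same for the moment, N m; "opening": opening from 0.0 (shut) to 1.0 (fully open).
Only numpy, scipy, OpenCV 4.12 (cv2) and the standard library are available. Lean on these libraries where they do the work, as an engineer would, in place of code of your own. Each camera call takes 0.05 s, during which the arm holds its last target. There are 200 camera calls.

## Working session

There is one attempt and no reset: what is moved stays moved. The work goes in short steps, Python scripts to look and compute and a shell command to move; the robot and the scene stay as the last step left them, time stands still between calls to the robot, and variables do not carry over. Pictures are saved under pics/ and viewed, about 8 in all and at most 12, crops included, and the job is handed in when it is done.

```bash
mkdir -p pics
cat > h.py <<'E'
import numpy as np, cv2
from plant import sensors, viewer, manip
from scipy.spatial.transform import Rotation as R
def cam(name, obs=None):
    p=viewer.camera_params(name); f=240/np.tan(np.radians(p['fovy'])/2)
    if 'mount' in p:
        T=np.eye(4);T[:3,:3]=R.from_quat(obs['eef_rot']).as_matrix();T[:3,3]=obs['tool_pos']; E=T@np.array(p['mount'])
    else: E=np.array(p['extrinsics'])
    return f,p['cx'],p['cy'],E
def toz(c,u,v,z):
    f,cx,cy,E=c; d=E[:3,:3]@np.array([(u-cx)/f,(v-cy)/f,1]); o=E[:3,3]; return o+d*(z-o[2])/d[2]
def proj(c,P):
    f,cx,cy,E=c; q=np.linalg.inv(E)@np.append(P,1); return f*q[0]/q[2]+cx, f*q[1]/q[2]+cy
def snap(name,fn):
    o=sensors.get_obs(); im=viewer.grab_frame(name); cv2.imwrite('pics/'+fn,np.ascontiguousarray(im[:,:,::-1])); return o,im
E
python3 - <<'E'
from h import *
o,_=snap('top','top1.png'); snap('side','side1.png')
print(o)
for n in('top','side','wrist'): print(n,viewer.camera_params(n))
E
```

```text
{'time_s': 0.0, 'joints': array([ 1.13760585e+00,  3.53641921e-01,  1.63417212e+00, -2.34564357e-05,
        1.15521096e+00, -2.39871909e-03]), 'qd': array([-1.32297278e-03, -2.39906410e-04, -1.94561392e-03, -4.83838340e-04,
        8.05621050e-05,  1.58007963e-03]), 'tau': array([ 2.52033613e-03, -6.05252194e+01, -3.42070198e+01,  1.76891635e-04,
        9.26293375e-03,  3.71538704e-05]), 'tool_pos': array([0.26078911, 0.56743856, 0.23054933]), 'eef_rot': array([ 2.13729486e-01,  9.76892621e-01, -7.01571799e-04, -1.44275207e-04]), 'ft_force': array([-0.77776745, -0.19314719,  0.34863106]), 'wrist_torque': array([-0.02876725, -0.00284793, -0.00533649]), 'opening': 1.0018177443020908}
top {'fovy': 54.274490891861404, 'cx': 324.21878145423193, 'cy': 240.04446738827454, 'extrinsics': array([[-0.01011169, -0.9994219 ,  0.0324595 ,  0.47381818],
       [-0.99989992,  0.01042708,  0.00956205, -0.07851906],
       [-0.00989498, -0.03235957, -0.99942731,  1.12641478],
       [ 0.        ,  0.        ,  0.        ,  1.        ]])}
side {'fovy': 54.10247363154924, 'cx': 308.6306260839977, 'cy': 242.84073911544093, 'extrinsics': array([[-0.6984711 , -0.42016023,  0.57931296,  0.03959526],
       [-0.71527278,  0.43574011, -0.54636564,  0.40315301],
       [-0.02286878, -0.7959874 , -0.60488105,  0.60022989],
       [ 0.        ,  0.        ,  0.        ,  1.        ]])}
wrist {'fovy': 70.27115168010738, 'cx': 321.61267605283325, 'cy': 240.51332218517462, 'mount': array([[ 9.60629678e-04, -9.65074824e-01, -2.61972635e-01,
         6.58399673e-02],
       [ 9.99999493e-01,  1.00656771e-03, -4.11644792e-05,
         5.28786269e-04],
       [ 3.03419999e-04, -2.61972463e-01,  9.65075301e-01,
        -1.41858483e-01],
       [ 0.00000000e+00,  0.00000000e+00,  0.00000000e+00,
         1.00000000e+00]])}
```

View pics/top1.png

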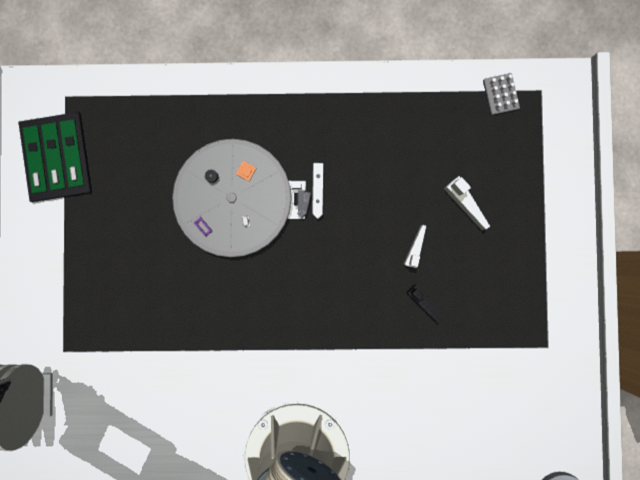

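Run:
```python
from h import *
im=cv2.imread('pics/top1.png')
a=cv2.resize(im[150:230,270:340],None,fx=5,fy=5,interpolation=cv2.INTER_CUBIC)
b=cv2.resize(im[165:335,390:500],None,fx=3.5,fy=3.5,interpolation=cv2.INTER_CUBIC)
c=np.zeros((600,800,3),np.uint8); c[:400,:350]=a; c[:595,360:745]=b
cv2.imwrite('pics/crop1.png',c)
ct=cam('top')
for z,p in((.027+.003,(232,198)),(.025,(318,163)),(.025,(318,218)),(.03,(424,226)),(.03,(411,268)),(.06,(412,264))): print(p,toz(ct,*p,z))
```

```text
(232, 198) [0.6107245  0.14807813 0.03      ]
(318, 163) [ 0.69215234 -0.05510949  0.025     ]
(318, 218) [ 0.56173616 -0.05384669  0.025     ]
(424, 226) [ 0.53987375 -0.30186751  0.03      ]
(411, 268) [ 0.44203362 -0.26992053  0.03      ]
(412, 264) [ 0.45195033 -0.26709607  0.06      ]
```

View pics/crop1.png

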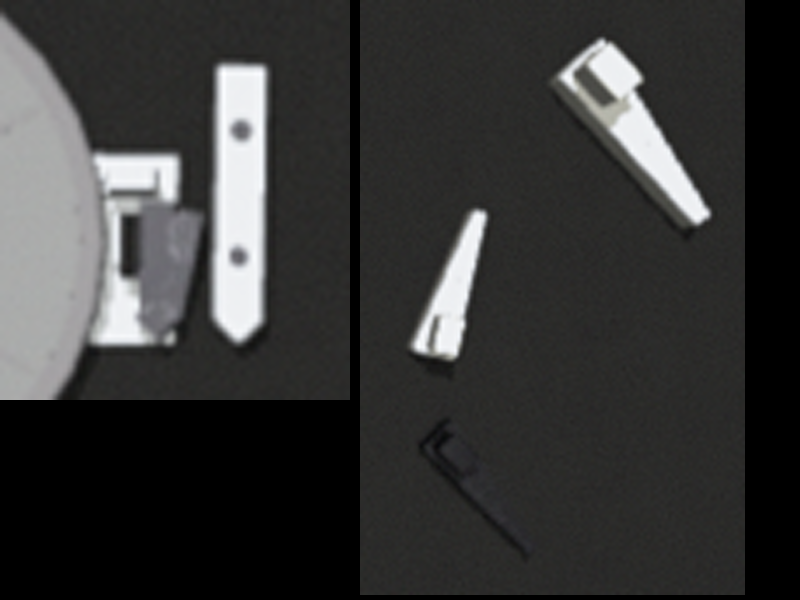

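Candidates: large white wedge (468,203), small white (416,247), black (422,304). The black one is excluded, and the smaller of the other two, at (416,247), is the one meant. The crop confirms this. The slot mouth faces the robot (image down), fence at px x≈313–323.

```bash
cat >> h.py <<'E'
def delta(pos,yaw_x):
    "tool-axis shift & rotvec to reach pos with tool pointing down and tool x at yaw_x deg"
    o=sensors.get_obs(); A=R.from_quat(o['eef_rot']); y=np.radians(yaw_x)
    B=R.from_matrix(np.array([[np.cos(y),np.sin(y),0],[np.sin(y),-np.cos(y),0],[0,0,-1]]))
    print('rot',(A.inv()*B).as_rotvec(degrees=True).round(2),'shift',A.inv().apply(np.array(pos)-o['tool_pos']).round(4))
E
python3 - <<'E'
from h import *
c=cam('top')
h=toz(c,418.6,267.3,.027)[:2]; n=toz(c,426,225.6,.027)[:2]; d=n-h; print(h,n,np.hypot(*d),np.degrees(np.arctan2(d[1],d[0])))
yaw=np.arctan2(d[1],d[0]); m=R.from_euler('z',yaw).as_matrix()[:2,:2]
org=(h+n)/2-m@[0,-.014]; tab=org+m@[-.036,-.002]; print(org,tab)
delta([*tab,.16],np.degrees(yaw))
E
```

```text
[ 0.44340756 -0.28822349] [ 0.54094414 -0.3071778 ] 0.09936121641547482 -10.997239109135618
[ 0.49484652 -0.28395774] [ 0.45912608 -0.27905359]
rot [-1.0000e-02  1.1000e-01  1.6631e+02] shift [-0.5337 -0.6863  0.0715]
```

```bash
python3 -m pendant '[[0,0,166.3,-0.534,-0.686,0.0,100],[0,0,166.3,-0.534,-0.686,0.0,100],[0,0,166.3,-0.534,-0.686,0.0,100],[0,0,166.3,-0.534,-0.686,0.0,100],[0,0,166.3,-0.534,-0.686,0.0,100],[0,0,166.3,-0.534,-0.686,0.0,100],[0,0,166.3,-0.534,-0.686,0.0,100],[0,0,166.3,-0.534,-0.686,0.0,100],[0,0,166.3,-0.534,-0.686,0.0,100],[0,0,166.3,-0.534,-0.686,0.0,100],[0,0,166.3,-0.534,-0.686,0.0,100],[0,0,166.3,-0.534,-0.686,0.0,100],[0,0,166.3,-0.534,-0.686,0.0,100],[0,0,166.3,-0.534,-0.686,0.07,100],[0,0,166.3,-0.534,-0.686,0.07,100],[0,0,166.3,-0.534,-0.686,0.07,100],[0,0,166.3,-0.534,-0.686,0.07,100],[0,0,166.3,-0.534,-0.686,0.07,100],[0,0,166.3,-0.534,-0.686,0.07,100],[0,0,166.3,-0.534,-0.686,0.07,100]]'
python3 - <<'E'
from h import *
o,_=snap('wrist','w1.png'); print(o['time_s'],o['tool_pos'],R.from_quat(o['eef_rot']).as_matrix().round(3),o['joints'].round(2))
E
```

```text
time_s: 2.1
tool_pos: [0.459, -0.2798, 0.1604]
eef_rot: [0.995, -0.099, -0.001, 0.0]
ft_force: [-0.1, 0.9, -0.4]
opening: 0.999
2.1 [ 0.45897785 -0.27975481  0.16041999] [[ 0.98  -0.198 -0.002]
 [-0.198 -0.98  -0.   ]
 [-0.002  0.001 -1.   ]] [-0.55  0.3   1.89 -0.    0.96  1.22]
```

View pics/w1.png

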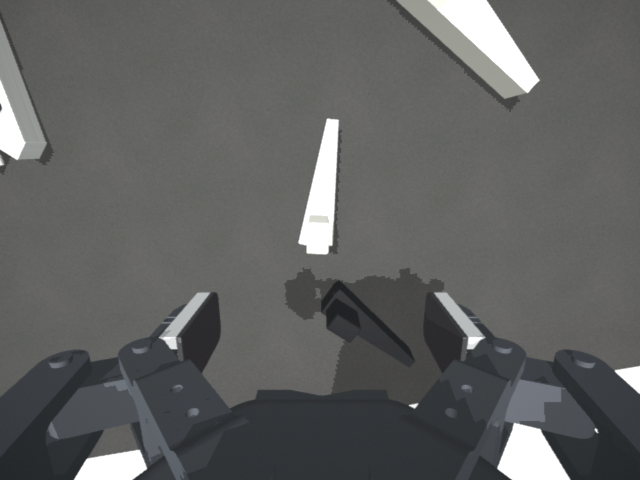

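The wedge lies ahead of the fingers: nose (333,120), straight side (339,122)→(333,247), tab top centre ≈(318,238).

Run:
```python
from h import *
o=sensors.get_obs(); c=cam('wrist',o); im=cv2.imread('pics/w1.png')
print('tab',toz(c,318,238,.059))
# fit wedge by edge: white mask, top-face nose & straight side
g=im.min(2); m=(g>235).astype(np.uint8); n,l,s,ce=cv2.connectedComponentsWithStats(m)
i=l[180,322]; print(s[i])
rows=np.arange(130,210,4); right=[np.where(l[r]==i)[0].max()+.5 for r in rows]; left=[np.where(l[r]==i)[0].min()-.5 for r in rows]
for nm,e in(('R',right),('L',left)):
    P=np.array([toz(c,u,r,.027) for u,r in zip(e,rows)]); k=np.polyfit(P[:,0],P[:,1],1); print(nm,k,np.degrees(np.arctan(k[0])),'y at .45,.5:',np.polyval(k,[.45,.5]))
r0=s[i][1]; print('nose',toz(c,333,r0,.027))
for p in((305,254),(331,254),(329,222),(307,222)): print(p,toz(c,*p,.059))
```

```text
tab [ 0.46183881 -0.27692963  0.059     ]
[ 299  119   39  135 2826]
R [-0.24294703 -0.17652481] -13.655282282161888 y at .45,.5: [-0.28585098 -0.29799833]
L [-0.46369699 -0.04784637] -24.87701272233082 y at .45,.5: [-0.25651001 -0.27969486]
nose [ 0.54337348 -0.30488963  0.027     ]
(305, 254) [ 0.45162325 -0.26493153  0.059     ]
(331, 254) [ 0.44779515 -0.28399493  0.059     ]
(329, 222) [ 0.4720845  -0.28719656  0.059     ]
(307, 222) [ 0.47524035 -0.27147242  0.059     ]
```

Run:
```python
from h import *
delta([.4615,-.2770,.032],-13.65)
```

```text
rot [0.04 0.1  2.26] shift [ 0.0022 -0.0028  0.1287]
```

```bash
python3 -m pendant '[[0,0.1,2.26,0.0022,-0.0028,0.04,50],[0,0.1,2.26,0.0022,-0.0028,0.07,50],[0,0.1,2.26,0.0022,-0.0028,0.10,50],[0,0.1,2.26,0.0022,-0.0028,0.12,50],[0,0.1,2.26,0.0022,-0.0028,0.1285,50],[0,0.1,2.26,0.0022,-0.0028,0.1285,50],[0,0.1,2.26,0.0022,-0.0028,0.1285,0],[0,0.1,2.26,0.0022,-0.0028,0.1285,0],[0,0.1,2.26,0.0022,-0.0028,0.1285,0],[0,0.1,2.26,0.0022,-0.0028,0.1285,0],[0,0.1,2.26,0.0022,-0.0028,0.1285,0],[0,0.1,2.26,0.0022,-0.0028,0.1285,0]]' 40
python3 - <<'E'
from h import *
o,_=snap('wrist','w2.png'); print(o['time_s'],o['opening'])
E
```

```text
time_s: 3.35
tool_pos: [0.4624, -0.2775, 0.0334]
eef_rot: [0.993, -0.119, 0.001, 0.001]
ft_force: [-0.5, 0.6, 6.6]
opening: 0.174
3.35 0.17417795417459397
```

View pics/w2.png

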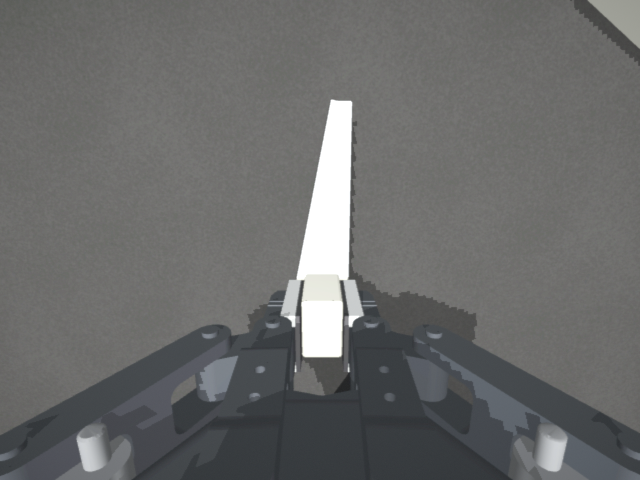

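Tab is gripped between the pads; nose seen at (341,100), wedge aligned with the tool. Lift and go in front of the slot.

Run:
```python
from h import *
delta([.445,-.031,.09],0)
```

```text
rot [  0.09  -0.11 -13.64] shift [-0.0749 -0.2354 -0.057 ]
```

```bash
python3 -m pendant '[[0,0,0,0,0,-0.02,0],[0,0,0,0,0,-0.057,0],[0,-0.1,-5,-0.02,-0.06,-0.057,0],[0,-0.1,-13.6,-0.075,-0.235,-0.057,0],[0,-0.1,-13.6,-0.075,-0.235,-0.057,0],[0,-0.1,-13.6,-0.075,-0.235,-0.057,0],[0,-0.1,-13.6,-0.075,-0.235,-0.057,0],[0,-0.1,-13.6,-0.075,-0.235,-0.057,0],[0,-0.1,-13.6,-0.075,-0.235,-0.057,0],[0,-0.1,-13.6,-0.075,-0.235,-0.057,0]]'
python3 - <<'E'
from h import *
o,_=snap('wrist','w3.png'); print(o['time_s'],o['tool_pos'],R.from_quat(o['eef_rot']).as_matrix().round(3),o['ft_force'])
E
```

```text
time_s: 4.4
tool_pos: [0.4452, -0.032, 0.0903]
eef_rot: [1.0, -0.0, 0.0, 0.001]
ft_force: [-0.5, -0.5, -0.6]
opening: 0.179
4.4 [ 0.44520569 -0.03201086  0.09029113] [[ 1.    -0.001  0.001]
 [-0.001 -1.    -0.002]
 [ 0.001  0.002 -1.   ]] [-0.52101906 -0.48118892 -0.63216492]
```

View pics/w3.png

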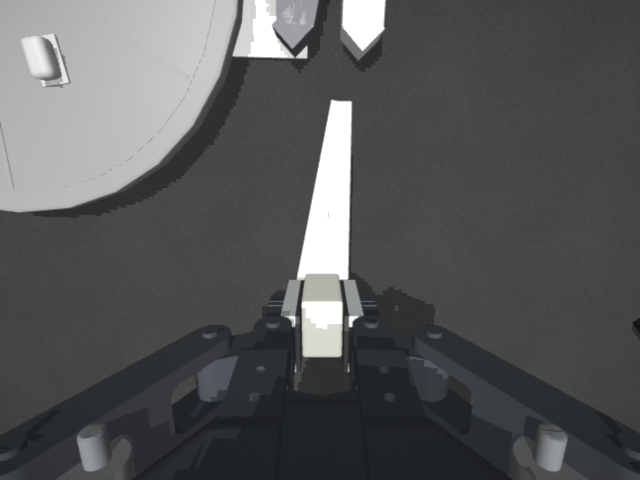

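Wedge held, nose top edge (331–352,101). Fence left face edge at u≈342, its corner at (342,37), tip (361,~50). Shoe tip at about (294,45).

Run:
```python
from h import *
o=sensors.get_obs(); c=cam('wrist',o); im=cv2.imread('pics/w3.png'); g=im.min(2).astype(int)
big=cv2.resize(im[0:125,225:425],None,fx=4,fy=4,interpolation=cv2.INTER_CUBIC); cv2.imwrite('pics/c3.png',big)
E=[]
for r in range(2,36,3):
    row=g[r,325:400]; w=np.where(row>225)[0]; E.append((r,325+w.min()-.5,325+w.max()+.5))
P=np.array([toz(c,e[1],e[0],.025) for e in E]); k=np.polyfit(P[:,0],P[:,1],1); print('face',np.degrees(np.arctan(k[0])),np.polyval(k,[.58,.62]))
P=np.array([toz(c,e[2],e[0],.025) for e in E]); k=np.polyfit(P[:,0],P[:,1],1); print('back',np.polyval(k,[.58,.62]))
print(E[::4])
zt=.0839; rows=range(115,270,8)
P=np.array([toz(c,np.where(g[r,300:420]>225)[0].max()+300.5,r,zt) for r in rows]); k=np.polyfit(P[:,0],P[:,1],1); print('wedge straight',np.degrees(np.arctan(k[0])),np.polyval(k,[.44,.53]))
print('nose',toz(c,341,100.5,zt))
```

```text
face 9.723095108808225 [-0.04397448 -0.03712056]
back [-0.0651775  -0.07123948]
[(2, np.float64(343.5), np.float64(384.5)), (14, np.float64(342.5), np.float64(383.5)), (26, np.float64(342.5), np.float64(382.5))]
wedge straight -0.07348046556082415 [-0.04391424 -0.04402967]
nose [ 0.53035598 -0.04007535  0.0839    ]
```

View pics/c3.png

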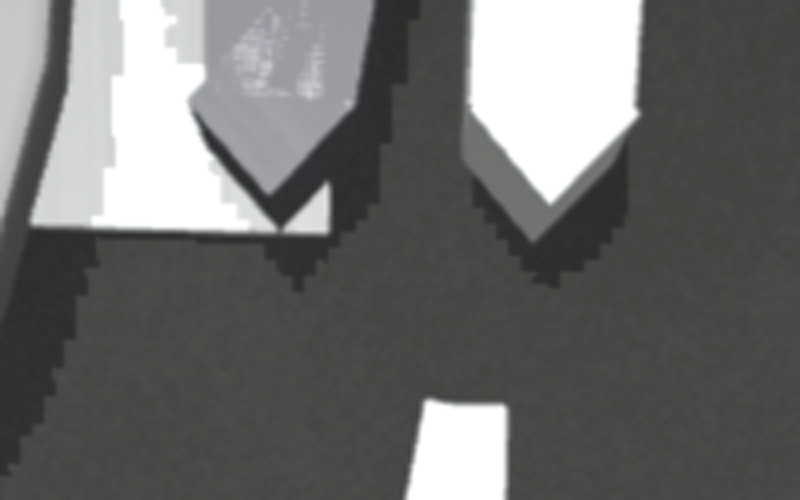

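Run:
```python
from h import *
o=sensors.get_obs(); c=cam('wrist',o)
for p in((342.7,1),(342.4,26.5),(385,28.5),(362,51),(225+350/4,26.5),(225+378/4,0),(225+270/4,48)): print(p,toz(c,*p,.025).round(4))
ct=cam('top'); 
for p in((270+213/5,150+318/5),(270+216/5,150+66/5),(270+266/5,150+318/5),(270+268/5,150+66/5)): print('top',p,toz(ct,*p,.025).round(4))
```

```text
(342.7, 1) [ 0.5869 -0.0436  0.025 ]
(342.4, 26.5) [ 0.5749 -0.0436  0.025 ]
(385, 28.5) [ 0.5739 -0.0665  0.025 ]
(362, 51) [ 0.563  -0.0545  0.025 ]
(312.5, 26.5) [ 0.5749 -0.0275  0.025 ]
(319.5, 0) [ 0.5873 -0.0313  0.025 ]
(292.5, 48) [ 0.5645 -0.0165  0.025 ]
top (312.6, 213.6) [ 0.5723 -0.0412  0.025 ]
top (313.2, 163.2) [ 0.6918 -0.0437  0.025 ]
top (323.2, 213.6) [ 0.572  -0.0662  0.025 ]
top (323.6, 163.2) [ 0.6915 -0.0684  0.025 ]
```

```bash
python3 -m pendant '[[0,0,0.6,0,-0.003,0.03,0],[0,0,0.6,0,-0.003,0.045,0],[0,0,0.6,0,-0.003,0.0555,0],[0,0,0.6,0,-0.003,0.0555,0],[0,0,0.6,0.015,-0.003,0.0555,0],[0,0,0.6,0.03,-0.003,0.0555,0],[0,0,0.6,0.04,-0.003,0.0555,0],[0,0,0.6,0.045,-0.003,0.0555,0],[0,0,0.6,0.045,-0.003,0.0555,0]]'
python3 - <<'E'
from h import *
o,_=snap('wrist','w4.png'); print(o['time_s'],o['tool_pos'],o['ft_force'])
E
```

```text
time_s: 5.35
tool_pos: [0.4907, -0.0298, 0.0348]
eef_rot: [1.0, -0.006, 0.001, 0.001]
ft_force: [-0.3, 0.0, -0.8]
opening: 0.179
5.35 [ 0.49071185 -0.02984337  0.03483358] [-0.25648083  0.01330576 -0.7777084 ]
```

View pics/w4.png

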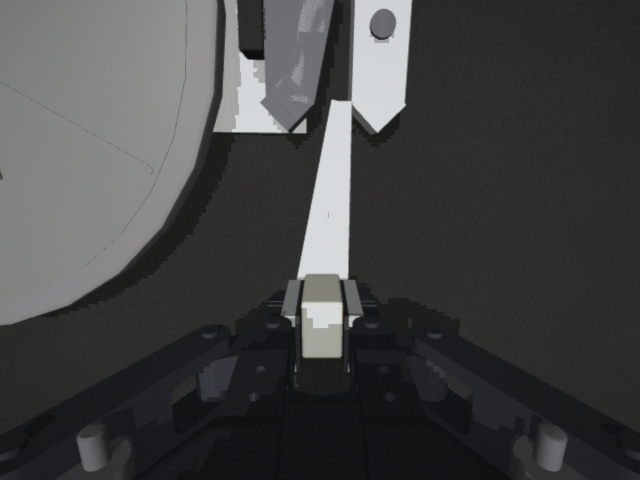

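Nose (331–352,101) is at the mouth, its straight side almost touching the fence line (u≈352). I'll shift 1.5 mm away from the fence and advance 20 mm.

```bash
python3 -m pendant '[[0,0,0,0,-0.0015,0,0],[0,0,0,0.005,-0.0015,0,0],[0,0,0,0.01,-0.0015,0,0],[0,0,0,0.015,-0.0015,0,0],[0,0,0,0.02,-0.0015,0,0],[0,0,0,0.02,-0.0015,0.001,0],[0,0,0,0.02,-0.0015,0.001,0]]'
python3 - <<'E'
from h import *
o,_=snap('wrist','w5.png'); print(o['time_s'],o['tool_pos'],o['ft_force'])
E
```

```text
time_s: 6.1
tool_pos: [0.5098, -0.0285, 0.0335]
eef_rot: [1.0, -0.006, -0.0, 0.001]
ft_force: [-0.1, -0.8, -0.9]
opening: 0.178
6.1 [ 0.50981367 -0.02847111  0.03347465] [-0.06490511 -0.81266133 -0.92522406]
```

View pics/w5.png

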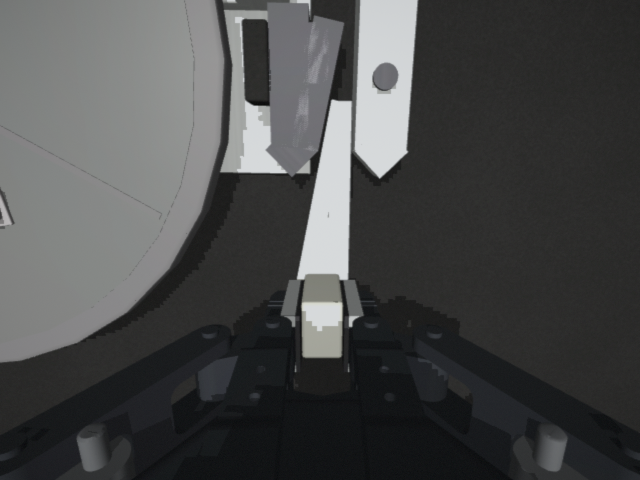

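Nose is ~20 mm into the slot, clear of the shoe, no forces. Release, retreat, and come down shut behind the heel.

```bash
python3 -m pendant '[[0,0,0,0,0,0,40],[0,0,0,0,0,0,40],[0,0,0,0,0,0,40],[0,0,0,0,0,-0.02,40],[0,0,0,0,0,-0.045,40],[0,0,0,-0.02,0.0015,-0.045,40],[0,0,0,-0.042,0.0015,-0.045,0],[0,0,0,-0.042,0.0015,-0.045,0],[0,0,0,-0.042,0.0015,-0.045,0],[0,0,0,-0.042,0.0015,-0.03,0],[0,0,0,-0.042,0.0015,0,0],[0,0,0,-0.042,0.0015,0.02,0],[0,0,0,-0.042,0.0015,0.0235,0],[0,0,0,-0.042,0.0015,0.0235,0]]'
python3 - <<'E'
from h import *
o,_=snap('wrist','w6.png'); print(o['time_s'],o['tool_pos'],o['ft_force'])
E
```

```text
time_s: 7.55
tool_pos: [0.4679, -0.0295, 0.0096]
eef_rot: [1.0, -0.006, -0.001, 0.001]
ft_force: [0.1, 0.5, 0.0]
opening: 0.002
7.55 [ 0.4679182  -0.02945589  0.00964153] [0.13489644 0.54357739 0.01362695]
```

View pics/w6.png

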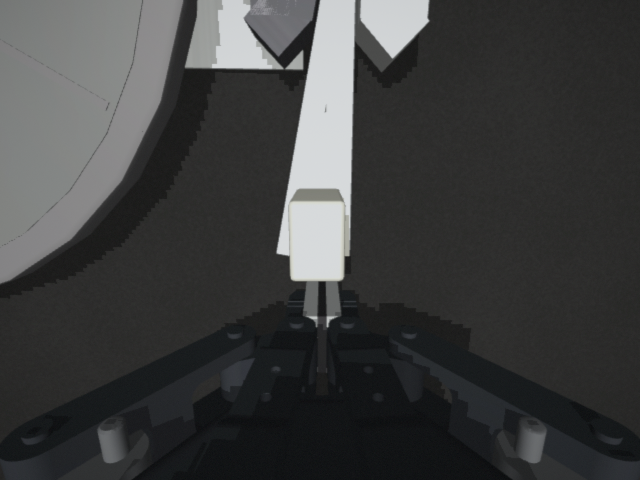

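Wedge is released and in line; the shut fingers stand behind the heel (≈30 px gap). I'll tilt 5° so the tips lead (keeping clear of the tab), and close the gap.

```bash
python3 -m pendant '[[0,5,0,0.004,0,0,0],[0,5,0,0.008,0,0,0],[0,5,0,0.012,0,0,0],[0,5,0,0.014,0,0,0],[0,5,0,0.016,0,0,0],[0,5,0,0.018,0,0,0],[0,5,0,0.020,0,0,0],[0,5,0,0.022,0,0,0],[0,5,0,0.024,0,0,0],[0,5,0,0.024,0,0,0]]'
python3 -m pendant '[[0,0,0,0.001,0,0.0001,0],[0,0,0,0.002,0,0.0002,0],[0,0,0,0.003,0,0.0003,0],[0,0,0,0.004,0,0.0004,0]]'
```

```text
time_s: 8.6
tool_pos: [0.4928, -0.0298, 0.0103]
eef_rot: [0.999, -0.006, 0.044, 0.001]
ft_force: [-0.6, 0.6, 0.4]
opening: 0.001
time_s: 9.0
tool_pos: [0.4968, -0.0298, 0.0102]
eef_rot: [0.999, -0.006, 0.044, 0.001]
ft_force: [-1.0, -0.4, 0.6]
opening: 0.001
```

```bash
python3 -m pendant '[[0,0,0,0.001,0,0.0001,0],[0,0,0,0.002,0,0.0002,0],[0,0,0,0.003,0,0.0003,0],[0,0,0,0.004,0,0.0004,0]]'
python3 -m pendant '[[0,0,0,0.001,0,0.0001,0],[0,0,0,0.002,0,0.0002,0],[0,0,0,0.003,0,0.0003,0]]'
python3 -c "
from h import *
snap('wrist','w7.png')"
```

```text
time_s: 9.4
tool_pos: [0.5004, -0.0299, 0.0101]
eef_rot: [0.999, -0.006, 0.043, 0.001]
ft_force: [-4.7, -0.7, 3.3]
opening: -0.003
time_s: 9.7
tool_pos: [0.5031, -0.03, 0.0099]
eef_rot: [0.999, -0.006, 0.043, 0.001]
ft_force: [-3.3, -1.1, 1.3]
opening: 0.002
```

View pics/w7.png

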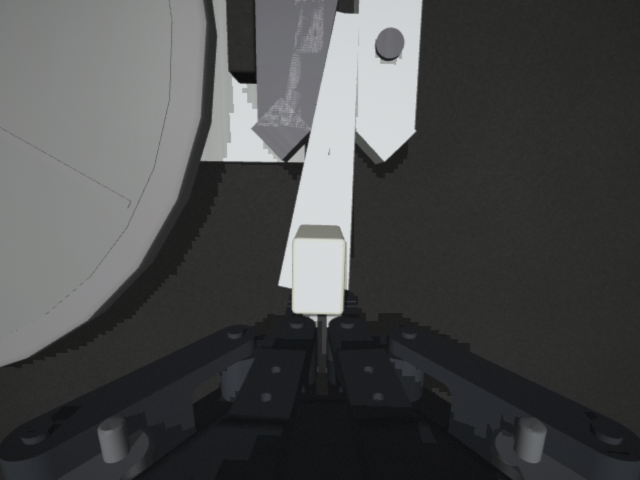

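Wedge lies along the fence (u≈357) and touches the shoe; nose at (347,14). Push force 3–5 N. Continuing.

```bash
python3 -m pendant '[[0,0,0,0.001,0,0.0001,0],[0,0,0,0.002,0,0.0002,0],[0,0,0,0.003,0,0.0003,0]]'
python3 -m pendant '[[0,0,0,0.001,0,0.0001,0],[0,0,0,0.002,0,0.0002,0],[0,0,0,0.003,0,0.0003,0]]'
```

```text
time_s: 10.05
tool_pos: [0.5061, -0.03, 0.0099]
eef_rot: [0.999, -0.006, 0.043, 0.001]
ft_force: [-5.0, 0.0, 3.7]
opening: -0.003
time_s: 10.35
tool_pos: [0.5084, -0.0301, 0.0097]
eef_rot: [0.999, -0.006, 0.042, 0.001]
ft_force: [-6.7, -0.9, 4.8]
opening: -0.0
```

```bash
python3 -m pendant '[[0,0,0,0.001,0,0.0001,0],[0,0,0,0.002,0,0.0002,0],[0,0,0,0.003,0,0.0003,0]]'
python3 -m pendant '[[0,0,0,0.001,0,0.0001,0],[0,0,0,0.002,0,0.0002,0],[0,0,0,0.003,0,0.0003,0]]'
```

```text
time_s: 10.65
tool_pos: [0.5105, -0.0301, 0.0095]
eef_rot: [0.999, -0.006, 0.041, 0.001]
ft_force: [-6.4, -1.0, 6.2]
opening: -0.001
time_s: 10.95
tool_pos: [0.5123, -0.0302, 0.0093]
eef_rot: [0.999, -0.006, 0.04, 0.001]
ft_force: [-8.0, -1.2, 4.8]
opening: -0.001
```

```bash
python3 -m pendant '[[0,0,0,0.001,0,0,0],[0,0,0,0.002,0,0,0],[0,0,0,0.003,0,0,0]]'
python3 -m pendant '[[0,0,0,0.001,0,0,0],[0,0,0,0.002,0,0,0],[0,0,0,0.003,0,0,0]]'
```

```text
time_s: 11.25
tool_pos: [0.5143, -0.0303, 0.0093]
eef_rot: [0.999, -0.006, 0.039, 0.001]
ft_force: [-5.5, -1.5, 1.5]
opening: 0.003
time_s: 11.55
tool_pos: [0.5162, -0.0304, 0.0093]
eef_rot: [0.999, -0.006, 0.038, 0.001]
ft_force: [-5.6, -2.1, 3.3]
opening: 0.001
```

```bash
python3 -m pendant '[[0,0,0,0.001,0,0,0],[0,0,0,0.002,0,0,0],[0,0,0,0.003,0,0,0]]'
python3 -m pendant '[[0,0,0,0.001,0,0,0],[0,0,0,0.002,0,0,0],[0,0,0,0.003,0,0,0]]'
```

```text
time_s: 11.85
tool_pos: [0.5178, -0.0305, 0.0093]
eef_rot: [0.999, -0.006, 0.037, 0.001]
ft_force: [-5.6, -2.5, 4.4]
opening: -0.001
time_s: 12.15
tool_pos: [0.5192, -0.0306, 0.0092]
eef_rot: [0.999, -0.006, 0.035, 0.001]
ft_force: [-8.2, -2.0, 4.5]
opening: 0.003
```

```bash
python3 -m pendant '[[0,0.5,0,0.001,0,0,0],[0,0.8,0,0.002,0,0,0],[0,1,0,0.003,0,0,0]]'
python3 -m pendant '[[0,0.5,0,0.001,0,0,0],[0,0.5,0,0.002,0,0,0],[0,0.5,0,0.003,0,0,0]]'
python3 -c "
from h import *
snap('wrist','w8.png')"
```

```text
time_s: 12.45
tool_pos: [0.5209, -0.0307, 0.009]
eef_rot: [0.999, -0.006, 0.042, 0.001]
ft_force: [-7.1, -1.9, 3.1]
opening: -0.0
time_s: 12.75
tool_pos: [0.5226, -0.0309, 0.009]
eef_rot: [0.999, -0.006, 0.046, 0.001]
ft_force: [-7.0, -3.3, 1.9]
opening: -0.0
```

View pics/w8.png

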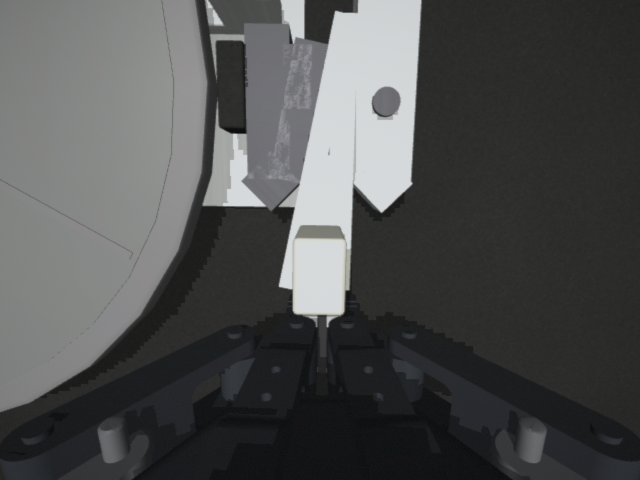

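Nose well through (345,14), shoe displaced, its pad (217–245) almost at the rim. Continuing in smaller steps.

```bash
python3 -m pendant '[[0,0,0,0.001,0,0,0],[0,0,0,0.002,0,0,0],[0,0,0,0.0025,0,0,0]]'
python3 -m pendant '[[0,0,0,0.001,0,0,0],[0,0,0,0.002,0,0,0],[0,0,0,0.0025,0,0,0]]'
```

```text
time_s: 13.1
tool_pos: [0.523, -0.031, 0.0088]
eef_rot: [0.999, -0.006, 0.044, 0.001]
ft_force: [-11.8, -1.6, 9.8]
opening: -0.002
time_s: 13.4
tool_pos: [0.5241, -0.0312, 0.0087]
eef_rot: [0.999, -0.006, 0.042, 0.001]
ft_force: [-8.3, -2.7, 5.0]
opening: -0.0
```

```bash
python3 -m pendant '[[0,0.3,0,0.001,0,0,0],[0,0.3,0,0.002,0,0,0],[0,0.3,0,0.0025,0,0,0]]'
python3 -m pendant '[[0,0.3,0,0.001,0,0,0],[0,0.3,0,0.002,0,0,0],[0,0.3,0,0.0025,0,0,0]]'
```

```text
time_s: 13.7
tool_pos: [0.5248, -0.0313, 0.0085]
eef_rot: [0.999, -0.006, 0.043, 0.001]
ft_force: [-8.1, -2.2, 5.7]
opening: -0.001
time_s: 14.0
tool_pos: [0.5252, -0.0313, 0.0084]
eef_rot: [0.999, -0.006, 0.044, 0.001]
ft_force: [-10.8, -2.0, 8.3]
opening: 0.0
```

```bash
python3 -m pendant '[[0,0.3,0,0.001,0,-0.0005,0],[0,0.3,0,0.002,0,-0.0005,0],[0,0.3,0,0.003,0,-0.0005,0]]'
python3 -m pendant '[[0,0.3,0,0.001,0,-0.0003,0],[0,0.3,0,0.002,0,-0.0003,0],[0,0.3,0,0.003,0,-0.0003,0],[0,0.3,0,0.003,0,-0.0003,0]]'
python3 -c "
from h import *
c=None
snap('wrist','w9.png');snap('side','side9.png')
a=cv2.imread('pics/w9.png')[0:240,180:440];b=cv2.imread('pics/side9.png')
cs=cam('side'); print([np.round(proj(cs,p)) for p in ([.61,.0,.02],[.575,-.043,.025])])
cv2.imwrite('pics/c9.png',cv2.resize(a,None,fx=2.5,fy=2.5,interpolation=cv2.INTER_CUBIC))"
```

```text
time_s: 14.3
tool_pos: [0.5269, -0.0314, 0.0086]
eef_rot: [0.999, -0.006, 0.045, 0.001]
ft_force: [-6.0, -1.0, -0.9]
opening: 0.003
time_s: 14.7
tool_pos: [0.5287, -0.0314, 0.0086]
eef_rot: [0.999, -0.006, 0.046, 0.001]
ft_force: [-5.2, -2.6, -0.5]
opening: 0.0
[array([258., 267.]), array([287., 263.])]
```

View pics/c9.png

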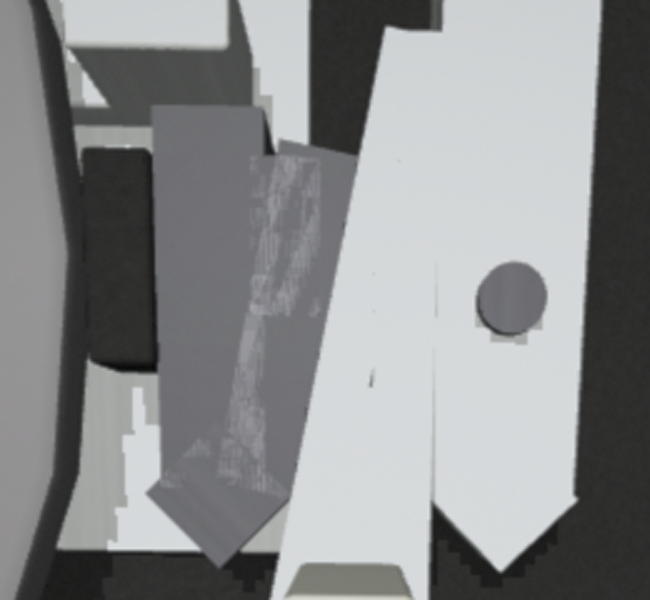

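Pad (crop 83–155) is nearly touching the rim's dark side (~75). Still moving at ~6 N; continue.

```bash
python3 -m pendant '[[0,0.3,0,0.001,0,-0.0003,0],[0,0.3,0,0.002,0,-0.0003,0],[0,0.3,0,0.003,0,-0.0003,0]]'
python3 -m pendant '[[0,0.3,0,0.001,0,-0.0002,0],[0,0.3,0,0.002,0,-0.0002,0],[0,0.3,0,0.003,0,-0.0002,0]]'
```

```text
time_s: 15.1
tool_pos: [0.5302, -0.0315, 0.0086]
eef_rot: [0.999, -0.006, 0.047, 0.001]
ft_force: [-5.5, -1.6, -1.5]
opening: 0.001
time_s: 15.4
tool_pos: [0.531, -0.0315, 0.0084]
eef_rot: [0.999, -0.006, 0.048, 0.001]
ft_force: [-9.5, -1.6, 3.0]
opening: 0.0
```

```bash
python3 -m pendant '[[0,0.3,0,0.001,0,-0.0002,0],[0,0.3,0,0.002,0,-0.0002,0],[0,0.3,0,0.003,0,-0.0002,0]]'
python3 -m pendant '[[0,0.3,0,0.001,0,-0.0002,0],[0,0.3,0,0.002,0,-0.0002,0],[0,0.3,0,0.003,0,-0.0002,0]]'
```

```text
time_s: 15.7
tool_pos: [0.5314, -0.0315, 0.0083]
eef_rot: [0.999, -0.006, 0.048, 0.001]
ft_force: [-12.3, -1.1, 7.9]
opening: -0.001
time_s: 16.0
tool_pos: [0.5316, -0.0315, 0.0083]
eef_rot: [0.999, -0.006, 0.048, 0.001]
ft_force: [-14.3, -2.1, 11.2]
opening: 0.0
```

```bash
python3 -m pendant '[[0,0,0,0.0005,0,-0.001,0],[0,0,0,0.0015,0,-0.001,0],[0,0,0,0.0025,0,-0.001,0],[0,0,0,0.003,0,-0.001,0]]'
```

```text
time_s: 16.4
tool_pos: [0.5325, -0.0315, 0.0089]
eef_rot: [0.999, -0.006, 0.046, 0.001]
ft_force: [-10.1, -1.1, 4.1]
opening: 0.003
```

```bash
python3 -m pendant '[[0,0,0,0.001,0,-0.0008,0],[0,0,0,0.002,0,-0.0008,0],[0,0,0,0.003,0,-0.0008,0],[0,0,0,0.0035,0,-0.0008,0]]'
python3 -m pendant '[[0,0,0,0.001,0,-0.0008,0],[0,0,0,0.002,0,-0.0008,0],[0,0,0,0.003,0,-0.0008,0],[0,0,0,0.0035,0,-0.0008,0]]'
```

```text
time_s: 16.8
tool_pos: [0.533, -0.0315, 0.0091]
eef_rot: [0.999, -0.006, 0.043, 0.001]
ft_force: [-11.5, -2.3, 3.0]
opening: 0.004
time_s: 17.2
tool_pos: [0.533, -0.0314, 0.0092]
eef_rot: [0.999, -0.006, 0.04, 0.001]
ft_force: [-13.0, -1.4, 4.9]
opening: 0.001
```

Stopped: no advance while force rose to 13 N. Back off and look.

```bash
python3 -m pendant '[[0,0,0,0,0,0,0],[0,0,0,-0.01,0,-0.001,0],[0,0,0,-0.03,0,-0.003,0],[0,-4.6,0,-0.03,0,-0.06,0],[0,-4.6,0,0.01,0,-0.09,0],[0,-4.6,0,0.04,0,-0.09,0],[0,-4.6,0,0.04,0,-0.09,0],[0,-4.6,0,0.04,0,-0.09,0]]'
python3 -c "
from h import *
o,_=snap('wrist','w10.png'); print(o['tool_pos'],o['ft_force'])"
```

```text
time_s: 18.0
tool_pos: [0.5664, -0.0315, 0.1023]
eef_rot: [1.0, -0.006, 0.001, 0.001]
ft_force: [-0.3, -0.9, -0.1]
opening: 0.001
[ 0.56637802 -0.03154241  0.1022808 ] [-0.28527846 -0.90010019 -0.12044759]
```

Run:
```python
from h import *
o=sensors.get_obs(); c=cam('wrist',o); im=cv2.imread('pics/w10.png')
for n,P in(('tip rest',[.5645,-.0165,.025]),('tip+6',[.5645,-.0105,.025]),('fence corner',[.5749,-.0436,.025]),('exp tab',[.556,-.031,.059]),('nose',[.645,-.04,.027]),('shoe end',[.625,-.02,.025])): print(n,np.round(proj(c,np.array(P)),1))
u,v=proj(c,np.array([.5645,-.0105,.025])); u,v=int(u),int(v)
g=im.max(2)
for r in range(v-34,v+8,3): print(r,u-40,' '.join('%3d'%x for x in g[r,u-40:u+60:3]))
```

```text
tip rest [299.4 252.1]
tip+6 [290.4 252.2]
fence corner [339.9 236.6]
exp tab [321.2 283.1]
nose [334.5 124.9]
shoe end [302.3 159.2]
218 250 169 162  63 181 193 195 242 243 243 133 129 129 131 130 131 130 139 131 130 130 176 243 243 243 243 243 243 243 243 243 218 243 243 243
221 250 170 160  60 186 192 195 243 243 243 133 130 129 129 130 130 130 134 130 130 130 216 243 243 243 243 243 243 243 243 243 211 243 243 243
224 250 169 157  58 187 191 195 243 243 243 133 129 129 129 129 130 131 138 130 131 130 236 243 243 243 243 243 243 243 243 243 210 243 243 243
227 250 168 155  58 190 191 194 243 243 243 133 129 129 129 130 130 131 131 130 130 134 242 243 243 243 243 243 243 243 243 243 208 243 243 243
230 250 168 154  64 190 190 194 243 243 243 138 128 128 127 127 127 128 128 130 129 147 242 243 243 243 243 243 243 243 243 243 208 243 243 243
233 250 167 140 113 190 190 194 243 243 215 125 128 127 128 128 127 127 127 134 129 181 243 243 243 243 243 243 243 243 243 243 208 243 243 243
236 250 164  98 177 190 189 241 243 243 139 128 130 128 131 130 129 130 135 145 160 231 243 243 243 24
[... 349 characters left out ...]
  89 120 126 126 127 146 147  98 131 128 131 129 133 105 135 164 243 243 243 243 243 243 243 243 243 243 243  73  54 181 243
248 250  67  39  38  39  40  57  58  58  59  59  59  73 130 128 131  96  39  42 207 243 183 162 164 164 164 163 164 170 243 243  72  55  58 181
251 250  53  39  36  40  58  58  59  63  62  61  60  59  73 131  97  40  40  60 233 243 151 150 150 150 149 150 149 147 232 243  73  56  56  58
254 250  41  38  38  41  60  61  59  60  60  59  59  58  59  66  60  47  56  60 239 240 150 150 151 151 151 151 151 150 195 243  69  59  59  57
257 250  38  39  39  59  61  59  61  61  59  59  60  58  60  59  61  61  59  89 242 239 151 152 152 152 152 152 151 151 180 239  67  59  59  58
```

Run:
```python
from h import *
def edges(fn,rows,u0,u1):
    g=cv2.imread('pics/'+fn).max(2).astype(int)
    for r in rows: 
        d=np.abs(np.diff(g[r,u0:u1])); i=[(u0+k,g[r,u0+k],g[r,u0+k+1]) for k in np.where(d>25)[0]]; print(fn,r,' '.join('%d:%d>%d'%t for t in i))
edges('w10.png',[220,230,244,247,250,252,254,256,258],270,420)
edges('w5.png',[140,150,166,170,174,176,178],230,420)
edges('w10.png',[165,175,185,195,205],215,300)
edges('w5.png',[40,60,80,95],200,300)
```

```text
w10.png 220 275:238>174 276:174>133 309:147>213 310:213>239 339:240>211 372:238>170 373:170>85
w10.png 230 275:237>185 276:185>138 307:147>213 308:213>239 340:208>236 371:241>214 372:214>130 373:130>64
w10.png 244 279:211>155 299:156>182 304:193>219 338:238>168 339:168>76 340:76>41 343:58>101 344:101>178 345:178>231 366:234>176 367:176>101 368:101>62
w10.png 247 295:124>97 296:97>60 302:42>78 303:78>166 304:166>233 338:238>164 339:164>72 340:72>41 346:64>101 347:101>178 348:178>231 363:212>142 364:142>66
w10.png 250 285:73>106 292:123>96 293:96>60 302:63>127 303:127>229 308:238>182 309:182>151 332:145>194 333:194>236 338:238>164 339:164>73 340:73>41 349:61>101 350:101>179 351:179>231 359:236>193 360:193>115 361:115>55
w10.png 252 287:72>107 290:124>94 302:79>167 303:167>234 308:222>172 333:162>202 334:202>236 338:238>164 339:164>72 340:72>42 351:61>101 352:101>178 353:178>231 357:235>195 358:195>121 359:121>70
w10.png 254 301:60>112 302:112>213 303:213>239 307:240>204 308:204>161 333:149>195 334:195>235 338:237>152 339:152>69 353:62>102 354:102>168 356:155>104 357:104>66
w10.png 256 
[... 1289 characters left out ...]
 379:111>79 380:79>40
w10.png 165 253:160>129 254:129>85 274:52>96 275:96>129
w10.png 175 255:144>95 256:95>64 274:47>95 275:95>128
w10.png 185 256:158>117 257:117>75 274:48>83 275:83>126
w10.png 195 256:143>93 257:93>61 274:52>82 275:82>123
w10.png 205 255:153>100 256:100>65 258:63>91 275:68>122
w5.png 40 220:130>86 221:86>60 227:53>105 228:105>152 240:171>200 241:200>136 242:136>63 267:31>71 268:71>109
w5.png 60 223:130>85 224:85>58 230:47>89 231:89>155 241:171>201 242:201>127 243:127>54 268:43>74 269:74>110
w5.png 80 222:131>86 230:47>89 231:89>155 242:172>202 243:202>126 244:126>54 268:41>99
w5.png 95 221:134>106 222:106>70 229:45>76 230:76>155 243:162>117 244:117>62 268:35>69 269:69>108
```

Run:
```python
from h import *
now=sensors.get_obs(); o5={'tool_pos':np.array([.50981,-.02847,.03347]),'eef_rot':np.array([1,-.006,0,.001])}
o3={'tool_pos':np.array([.4452,-.0320,.0903]),'eef_rot':np.array([1,0,0,.001])}
for n,o,s,f in(('w3',o3,(292.5,48),(362,51)),('w5',o5,(291.3,176.5),(379.5,178.5)),('w10',now,(289,252.5),(355.3,255))):
    c=cam('wrist',o); a,b=toz(c,*s,.025),toz(c,*f,.025); print(n,a,b,((a-b)*1e3).round(1))
c=cam('wrist',now); g=cv2.imread('pics/w10.png').max(2).astype(int)
print('heel tab row:',[ (r,g[r,320]) for r in range(240,330,6)])
print('nose col:',[(r,g[r,u]) for u in (334,) for r in range(105,150,4)])
print('seam', [ (r,c0) for r in range(130,235,20) for c0 in [int(330+np.argmin(g[r,330:350]))]])
```

```text
w3 [ 0.56452035 -0.01590809  0.025     ] [ 0.56310518 -0.0538953   0.025     ] [ 1.4 38.   0. ]
w5 [ 0.56464703 -0.01567775  0.025     ] [ 0.56335752 -0.05404244  0.025     ] [ 1.3 38.4  0. ]
w10 [ 0.56427578 -0.00954019  0.025     ] [ 0.56203984 -0.05399767  0.025     ] [ 2.2 44.5  0. ]
heel tab row: [(240, np.int64(243)), (246, np.int64(241)), (252, np.int64(151)), (258, np.int64(151)), (264, np.int64(241)), (270, np.int64(243)), (276, np.int64(206)), (282, np.int64(35)), (288, np.int64(31)), (294, np.int64(32)), (300, np.int64(33)), (306, np.int64(33)), (312, np.int64(33)), (318, np.int64(79)), (324, np.int64(74))]
nose col: [(105, np.int64(57)), (109, np.int64(56)), (113, np.int64(56)), (117, np.int64(56)), (121, np.int64(57)), (125, np.int64(57)), (129, np.int64(90)), (133, np.int64(242)), (137, np.int64(242)), (141, np.int64(242)), (145, np.int64(242)), (149, np.int64(242))]
seam [(130, 335), (150, 330), (170, 335), (190, 346), (210, 340), (230, 340)]
```

Run:
```python
from h import *
print('nose',toz(cam('wrist',sensors.get_obs()),334,129.5,.027)); print(manip.finish_job(), sensors.get_obs()['time_s'])
```

```text
nose [ 0.64233897 -0.03967388  0.027     ]
the job is handed in; nothing more can be done
the job is handed in; nothing more can be done
```

I gripped the smaller white wedge by its tab, started its nose about 20 mm into the slot, and let go. I then pushed on the heel with the shut fingers until it stopped going forward, and backed off. I handed the job in at about 18 s; no verdict was reported.

**Last checks, from the final wrist picture after backing off:**
- **Shoe:** it has moved about 6.1–6.5 mm against its rest pictures, and no gap shows between its pad and the rim.
- **Wedge:** the nose is about 67 mm past the mouth, close to the expected 65 mm, and the straight side lies along the fence.
- **Push force:** it peaked at about 14 N along the slot. At the end the wedge did not advance while the force rose to 13 N.
- **Gripper:** it is clear of everything, with its tips about 40 mm above the tab.

**Not confirmed:**
- My last picture could not be viewed because the 12-picture limit was used up, so these checks come from pixel edges, not from looking.
- A quicker first reading of the shoe gave only about 4.6 mm. It used a wrong tip pixel and ignored a 2 px offset in the picture, so I rely on the figure measured relative to the fence.
- I could not measure the force left between wedge and shoe.
- I made no final check of the parts on the turntable. Apart from crossing well above the turntable at the start, the arm kept clear of them.

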